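# Seat the ticket-rail head on its ball stand and lock the latch

### The arm

A 6-joint arm with a two-finger parallel gripper is mounted at the origin on a cart in front of the work surface, level with it; the furniture and walls round the work are solid. World frame = base frame: x ahead of the robot, y to its left, z up, the work surface at z = 0. Lengths are in m, angles in rad, forces in N, time in s.
With the tool pointing down it reaches from about 0.4 to 0.825 m from the base axis. Payload 7 kg.
Tool frame: the origin (TCP) lies midway between the tips of the shut fingers; the grasp point (between the pads) lies 19 mm behind it (robot.pinch_z is the distance from the TCP to the grasp point, in m); z points along the fingers, y is the line along which they close (so a half turn about z gives the same grasp; the last joint's range is limited). The gripper opens to 88 mm and grips with 3 to 60 N. Pads are 19 mm wide; open, the fingers measure 130 mm over their backs; the gripper's body (78 mm by 193 mm) begins 47 mm behind the grasp point.
Start: joints at [-0.976, 0.359, 0.012, 0, -1.224, -0.288], TCP at [0.204, -0.643, 0.227] pointing down, gripper open.
Joint ranges: [-3.07, 3.07], [-1.43, 2.12], [-1.02, 1.25], [-3.03, 1.67], [-3.05, -0], [-3.03, 3.03]. Speed limits (rad/s): [2.39, 2.39, 3.01, 3.14, 3.14, 3.14].

### API

Orientations are given as a unit quaternion [x, y, z, w].
In Python, from station import robot gives the robot as it stands.
- The arm moves only by the shell command python3 -m handwheel 'ROWS' [OPENING] [FORCE]. ROWS is JSON, one flat list of numbers, 4 for each row, row after row: the shift along the tool's x, y, z in units of 30 mm (1.0 is 30 mm), then the turn about the tool's z in degrees. A call has 1 to 8 rows; each row is the pose to reach, as a shift and turn from the pose commanded when the call began, along the tool's axes at that moment; what a row does not reach only later rows make up. A row lasts 1/10 s, in which the tool goes at most 50 mm and 8.59 degrees, less where a joint would pass 70% of its speed; a pose out of reach is approached as far as the arm can. A call with a gripper value outside its range is refused whole. OPENING is the opening, from -1 (shut) to 1 (fully open), set as the call begins (- or left out, the last holds). The fingers move at their own pace and stop on an object; FORCE is the grip in N (left out, the last holds). Time passes only in rows, so rows that repeat a pose let the fingers close. It gives the time, the measured TCP pose, the force, the opening and the grip force at its end, in the units of the state.
- robot.sense(): the state, without advancing time (a new reading comes with each control period).
- robot.get_image(name): name is "scene" or "top"; returns a dict with "color" (420x560x3 uint8, blue, green, red), "mtx" (3x3 intrinsics, pixels), "position" and "rotation" of the camera in the world. Camera axes: x right, y down, z forward; pixel columns grow to the right and rows downward; lengths in m; the calibration is good to about 2 mm. A picture is of the moment at which its call begins. There is no depth.
- robot.finish_job(): hands the job in; it is judged then, once.
The state is a dict: "clock": time; "joints": joint angles; "dq": joint speeds; "effort": joint torques, N m; "position": TCP position; "ee_rot": TCP orientation; "wrist_force": force on the tool from outside, world axes, zero at the start; "moment": the same for the moment, N m; "width": finger opening in m; "gripper_force": force on a finger pad.
Only numpy, scipy, OpenCV 4.12 (cv2) and the standard library are available. Lean on these libraries where they do the work, as an engineer would, in place of code of your own. Each camera call takes 0.05 s, during which the arm holds its last target. There are 200 camera calls.

### The job

Put the blue ticket-rail head on the steel ball of its stand, with its tongue lying in the fork, and push it down until it snaps fully home (the red tell-tale pin on top stands up), and let go of it there with the latch lever still up. Only then press the red latch lever all the way down, so that it stays locked, and let go. Push firmly but do not force it (head against stand: never above 35 N), and leave everything else on the table where it is.

Things in the scene. Friction and masses are not known exactly. Their poses are not given: they have to be found in the camera images.
- head: loose blue ticket-rail head, 0.3 to 0.4 kg in all, standing on its socket's mouth. Origin: centre of the mouth, underside of the round socket; x along its tongue, z up. Socket 46 mm wide, 46 high, 57 wide at the flared mouth; open below: cavity 33 mm wide, 42 at the mouth, ceiling 37 mm above the origin. Lever hinge at x = 32, z = 44 mm
- head_grip (a point): on the socket's axis, 34 mm above the head's origin, a good height to grip: two flat sides at y = +-24 mm (48 mm wide across y), 30 mm long in x, 12 to 46 mm above the origin
- head_seat (a point): where the ball's centre lies when home: on the socket's axis, 22 mm above the head's origin. Two sprung balls inside the socket snap under the stand's ball: lowering, they meet it 15 mm above home and resist with some 10 N (more than the head weighs: it needs a push of 5 to 12 N and does not settle home by itself), give way about 7 mm above home, then the ceiling lands hard on the ball
- head_tongue (a point): underside of the tongue, 80 mm from the socket's axis along the head's x, 26 mm above the origin: the part that lies on the fork's floor. Tongue: x = 20 to 98 mm, 20 mm wide, 10 mm thick
- head_rail (a point): top of the metal ticket rail's block, at x = -46 mm; the rail is a bar along y, 100 mm long, x = -40 to -52 mm, 16 to 45 mm above the origin; keep the fingers clear of it
- stand: fixed stand. Origin: on the table below the ball's centre; x from ball to fork, z up. Plate x = -47 to 113, y = +-45, 12 mm thick. A sleeve on it holds a height-adjustable carriage bar (30 mm wide) with a 30 mm steel ball at x = 0 and the fork. It is clamped at an unreported height: ball centre 116 to 161 mm above the table, so the head's origin is at 94 to 139 mm when home
- stand_axis (a point): a point on the vertical line through the ball's centre, 50 mm above the table; fixed to the stand (its height says nothing about the ball's). Below the ball the carriage has a 54 mm wide round flange, its top 22.5 mm below the ball's centre, just under the head's mouth when home
- stand_rest (a point): a point 50 mm above the table below or in the middle of the fork, 80 mm from the ball's line along the stand's x; fixed to the stand, axes as the stand's. Fork: x = 70 to 90 mm, gap 26 mm wide, flared above; its floor, 3.5 mm above the ball's centre, carries the tongue, the head's x then along the stand's x
- lever (a joint): red latch lever, rad: 0 = up and open (rising 40 degrees from its hinge, away from the socket, its end about 88 mm above the head's origin), 0.7 = level, on its hard stop, locked: its claw is under the ball. Pressing its end takes about 5 N, up to 12 N while steep; it stays where it is left. With the head not home the claw fouls the ball
- lever_pad (a point): middle of the top face of the lever's wide end (24 x 22 mm), 54 mm from the hinge; moves with the lever. Lever down: 86 mm from the socket's axis along the head's x, 50 mm above the head's origin
- pin (a joint): travel in m of the red-topped 8 mm tell-tale pin in the middle of the head's top: 0 = down (top 49 mm above the head's origin), 0.006 = up: ball fully home. Light spring, under 2 N
- spice_jar: bystander: spice jar with a red cap, 45 mm wide, 106 mm high; origin under its centre
- ramekin: bystander: small white cup, 65 mm wide, 40 mm high; origin under its centre
- small_tin: bystander: small green tin, 57 mm wide, 72 mm high; origin under its centre
- pen: bystander: blue felt marker lying flat, 137 mm long; origin under its middle

How it is judged:
On the way, in this order (a step that is already met when the one before it is completed fails the run):
1. the head is fully home on the ball, tongue in the fork, pin up, and let go of, with the lever still up (value of joint pin above 0.0048 m and horizontal distance between head and stand_axis below 0.004 m and angle between head's own z axis and vertical below 0.06 rad and angle between the x axis of head and the x axis of stand, either way round below 0.1 rad and x of head_tongue in the frame of stand_axis above 0.07 m and value of joint lever below 0.3 rad and contact force between the fingers and head below 0.5 N), for 0.2 s.
2. the lever is pressed fully down with the head home (value of joint pin above 0.0048 m and horizontal distance between head and stand_axis below 0.004 m and angle between head's own z axis and vertical below 0.06 rad and angle between the x axis of head and the x axis of stand, either way round below 0.1 rad and x of head_tongue in the frame of stand_axis above 0.07 m and value of joint lever above 0.64 rad), for 0.2 s.
At the end, for the whole second after the job is handed in: The head sits home on the ball, at rest and level within 0.06 rad: pin up by more than 4.8 mm, socket within 4 mm of the ball's line, its x axis within 0.1 rad of the stand's with the tongue in the fork; the lever is down beyond 0.64 rad (all of step 2 and linear speed of head below 0.02 m/s); the robot touches nothing.
It fails at once if the head pressed or struck against the stand with more than 35 N (contact force between head and stand above 35 N).
It fails at once if the spice jar moved by more than 20 mm (distance of spice_jar from where it was at the start of the episode above 0.02 m).
It fails at once if the small white cup moved by more than 20 mm (distance of ramekin from where it was at the start of the episode above 0.02 m).
It fails at once if the small tin moved by more than 20 mm (distance of small_tin from where it was at the start of the episode above 0.02 m).
It fails at once if the marker moved by more than 20 mm (distance of pen from where it was at the start of the episode above 0.02 m).
It also fails if it takes over 51 s, if anything falls off the work surface, if the arm or the gripper's body presses on something with over 40 N, if the wrist force passes 120 N, or if a joint passes its speed limit or range.

## Working session

There is one attempt and no reset: what is moved stays moved. The work goes in short steps, Python scripts to look and compute and a shell command to move; the robot and the scene stay as the last step left them, time stands still between calls to the robot, and variables do not carry over. Pictures are saved under pics/ and viewed, at most 10 in all, crops included, and the job is handed in when it is done.

```bash
mkdir -p pics; ls; python3 - <<'E'
from station import robot
import cv2
for n in ("scene","top"):
    d=robot.get_image(n); cv2.imwrite(f"pics/{n}0.png",d["color"]); print(n,d["mtx"],d["position"],d["rotation"])
print(robot.sense(), robot.pinch_z)
E
```

```text
pics
scene [[494.94735922   0.         285.4908887 ]
 [  0.         494.94735922 209.31518169]
 [  0.           0.           1.        ]] [-0.00233972 -0.54977603  0.62926174] [ 0.8301605  -0.23564014  0.12414195 -0.48979183]
top [[542.2840513    0.         283.12995265]
 [  0.         542.2840513  207.39964832]
 [  0.           0.           1.        ]] [0.35092301 0.27202257 1.19230601] [ 0.70879926 -0.70252871  0.04846376 -0.04133138]
{'clock': 0.1, 'joints': array([-9.75855808e-01,  3.59340408e-01,  1.11650124e-02, -3.21907348e-04,
       -1.22413474e+00, -2.88088206e-01]), 'dq': array([ 0.00134235, -0.00285097,  0.00185758,  0.00116596,  0.00070452,
       -0.00093143]), 'effort': array([-3.30437193e-03, -5.84164846e+01,  2.93751007e+01,  7.01554030e+00,
        1.02297618e-02, -6.46623994e-05]), 'position': array([ 0.20372442, -0.64305522,  0.22570405]), 'ee_rot': array([-1.52770731e-01,  9.88261356e-01,  7.48987332e-04, -1.86606124e-04]), 'wrist_force': array([ 1.08526819, -0.07959456, -0.21933404]), 'moment': array([-0.04186393,  0.03681315, -0.00834337]), 'gripper_force': 0.0, 'width': 0.08741842381783775} 0.0188
```

View pics/scene0.png

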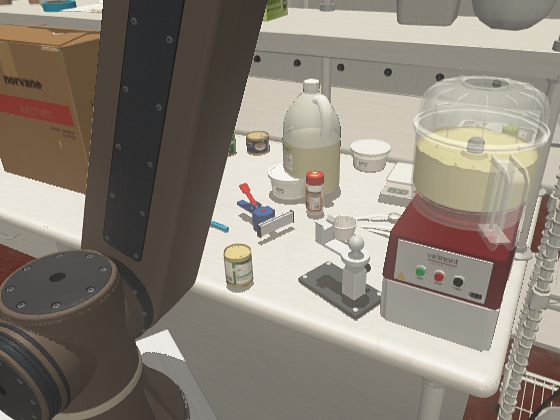

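View pics/top0.png

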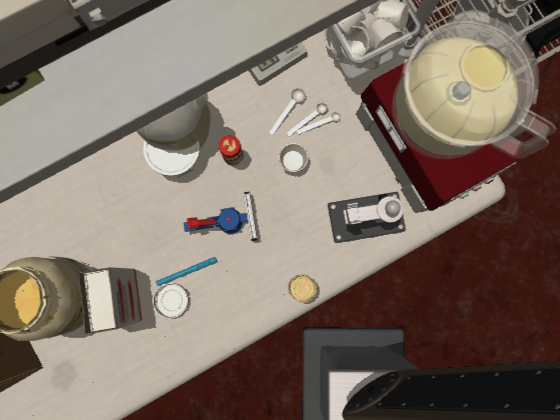

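The scene view shows the head with its red lever at about (262,215) and the stand's ball at (356,243). In the top view the head is at (230,220) with its tongue to the left, and the ball is at (391,208) with the fork to its left at about (352,213). I'll enlarge both.

```bash
python3 - <<'E'
import cv2
a=cv2.imread("pics/scene0.png")[170:320,205:405]; cv2.imwrite("pics/s1.png",cv2.resize(a,None,fx=4,fy=4,interpolation=cv2.INTER_CUBIC))
b=cv2.imread("pics/top0.png")
u=cv2.resize(b[180:250,175:275],None,fx=8,fy=8,interpolation=cv2.INTER_CUBIC)[:300+260]
cv2.imwrite("pics/t1.png",u)
cv2.imwrite("pics/t2.png",cv2.resize(b[180:250,320:420],None,fx=8,fy=8,interpolation=cv2.INTER_CUBIC))
E
```

```text
(no output)
```

View pics/s1.png

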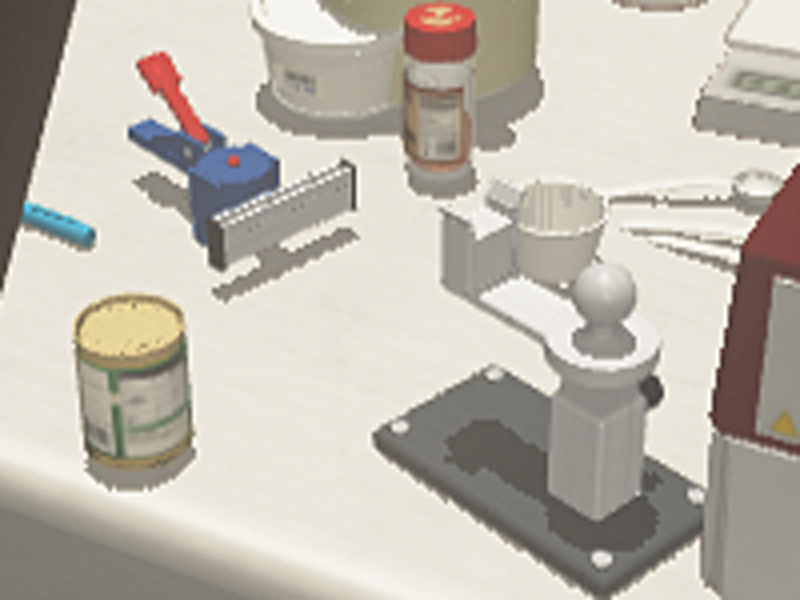

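View pics/t1.png

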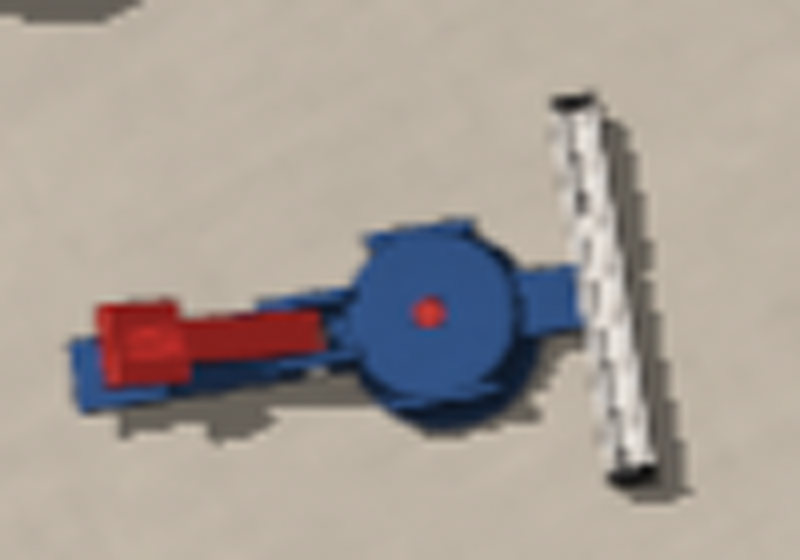

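View pics/t2.png

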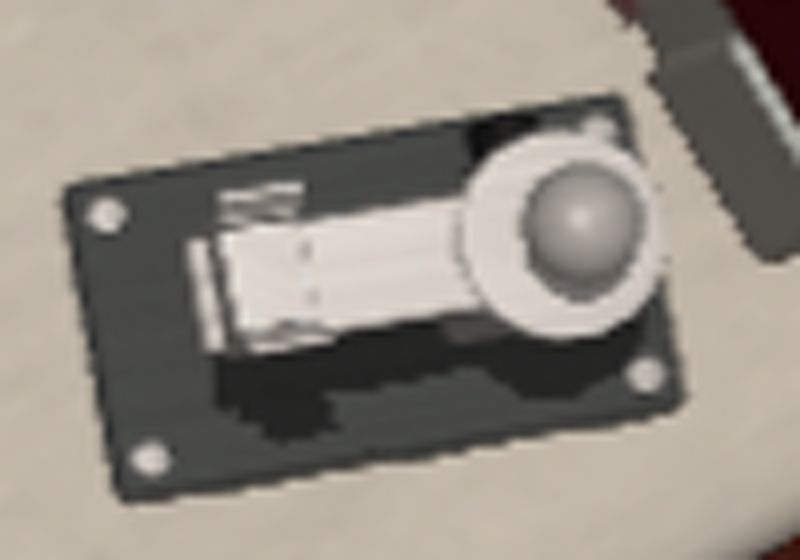

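```bash
cat > h.py <<'E'
import numpy as np
from scipy.spatial.transform import Rotation as R
from station import robot
C={}
def cam(n,d=None):
    if n not in C: C[n]=d or robot.get_image(n)
    return C[n]
def ray(n,uv):
    d=cam(n); r=R.from_quat(d["rotation"]).apply(np.linalg.solve(d["mtx"],[uv[0],uv[1],1.]))
    return np.array(d["position"]),r/np.linalg.norm(r)
def atz(n,uv,z):
    o,r=ray(n,uv); return o+r*(z-o[2])/r[2]
def tri(a,b):
    A=np.zeros((3,3));v=np.zeros(3);L=[ray(*a),ray(*b)]
    for o,r in L: M=np.eye(3)-np.outer(r,r);A+=M;v+=M@o
    p=np.linalg.solve(A,v); return p,[np.linalg.norm((np.eye(3)-np.outer(r,r))@(p-o)) for o,r in L]
def px(u,v,s,x0,y0): return ((u+.5)/s-.5+x0,(v+.5)/s-.5+y0)
def proj(n,p):
    d=cam(n); q=d["mtx"]@R.from_quat(d["rotation"]).inv().apply(np.array(p)-d["position"]); return q[:2]/q[2]
E
python3 - <<'E'
from h import *
np.set_printoptions(precision=4,suppress=True)
T1=lambda u,v:px(u,v,8,175,180)
T2=lambda u,v:px(u,v,8,320,180)
S=lambda u,v:px(u,v,4,205,170)
ang=lambda v:np.degrees(np.arctan2(v[1],v[0]))
pin=atz("top",T1(429,313),.049);print("pin",pin,tri(("top",T1(429,313)),("scene",S(233,160))))
a=atz("top",T1(574,102),.045);b=atz("top",T1(634,476),.045)
t=atz("top",T1(76,377),.036);v=a-b
print("rail",a,b,np.linalg.norm(v),"head x ang from rail",ang(v)+90,"or",ang(v)-90,"tongue",t,ang(t-pin),np.linalg.norm(t-pin))
print("ball",tri(("top",T2(582,230)),("scene",S(604,295))))
P=[atz("top",T2(*c),.012) for c in((65,188),(620,95),(685,405),(122,502))]
print("plate",[np.linalg.norm(P[i]-P[i-1]) for i in range(4)])
x=(P[0]+P[3]-P[1]-P[2]);x/=np.linalg.norm(x);c=sum(P)/4
print("x ang",ang(x),"axis",c-.033*x, "ang edges",ang(P[0]-P[1]),ang(P[3]-P[2]))
s=robot.sense();r=R.from_quat(s["ee_rot"]).as_matrix();print(s["position"],r)
E
```

```text
pin [0.4718 0.3772 0.049 ] (array([0.4719, 0.3776, 0.0465]), [np.float64(0.00024653776375970843), np.float64(0.0002465377637596203)])
rail [0.5293 0.3401 0.045 ] [0.4294 0.3225 0.045 ] 0.10144152207487875 head x ang from rail 99.95714781456016 or -80.04285218543984 tongue [0.4552 0.4722 0.036 ] 99.9618127547471 0.09730461880055061
ball (array([0.4879, 0.0447, 0.1267]), [np.float64(0.000595436559904459), np.float64(0.0005954365599044441)])
plate [np.float64(0.08750716530743599), np.float64(0.15577286686191524), np.float64(0.08716027641993758), np.float64(0.15673647415883216)]
x ang 100.18796000437563 axis [0.4889 0.0458 0.012 ] ang edges 100.12345710407922 100.2520663441921
[ 0.2037 -0.6432  0.226 ] [[-0.9533 -0.302  -0.0004]
 [-0.302   0.9533  0.0009]
 [ 0.0001  0.001  -1.    ]]
```

```bash
python3 - <<'E'
from h import *
np.set_printoptions(precision=3,suppress=True)
print("knob",tri(("top",(460,92)),("scene",(476,146))))
print("base front-left bottom (scene, z=0)",atz("scene",(384,322),0), "top",[ (z,atz("top",(431,206),z)) for z in(0,.1,.15,.2)])
print("base top front-left tri",tri(("top",(430,200)),("scene",(398,214))))
print("left-back top corner",[atz("top",(364,97),z) for z in(.1,.15,.2)])
T2=lambda u,v:px(u,v,8,320,180)
print("side bottom edge",atz("top",T2(650,70),0),atz("top",T2(770,260),0))
print("jar", atz("top",(231,147),.106),"cup",atz("top",(293,158),.04),"tin",atz("top",(303,288),.072))
# body corners at final hand pose
for z in(.22,.3):
  for a,b in((.096,.039),(.096,-.039),(-.096,-.039)):
    y=np.array([np.cos(np.radians(10)),np.sin(np.radians(10))]);x=np.array([-y[1],y[0]]);p=np.array([.488,.045])+a*y+b*x
    print(z,p,"top px",proj("top",[*p,z]),"scene",proj("scene",[*p,z]))
E
```

```text
knob (array([ 0.667, -0.038,  0.304]), [np.float64(0.002268633977329057), np.float64(0.002268633977328994)])
base front-left bottom (scene, z=0) [ 0.494 -0.042  0.   ] top [(0, array([ 0.51 , -0.068,  0.   ])), (0.1, array([ 0.496, -0.04 ,  0.1  ])), (0.15, array([ 0.49 , -0.025,  0.15 ])), (0.2, array([ 0.483, -0.011,  0.2  ]))]
base top front-left tri (array([ 0.506, -0.017,  0.209]), [np.float64(0.015567546792888552), np.float64(0.01556754679288844)])
left-back top corner [array([0.725, 0.095, 0.1  ]), array([0.707, 0.103, 0.15 ]), array([0.69 , 0.111, 0.2  ])]
side bottom edge [ 0.549 -0.002  0.   ] [ 0.496 -0.034  0.   ]
jar [0.613 0.369 0.106] cup [0.606 0.24  0.04 ] tin [0.328 0.219 0.072]
0.22 [0.576 0.1  ] top px [372.246 153.847] scene [376.223 175.208]
0.22 [0.589 0.023] top px [413.865 147.068] scene [409.853 188.641]
0.22 [ 0.4  -0.01] top px [434.751 250.269] scene [335.262 226.621]
0.3 [0.576 0.1  ] top px [380.477 143.199] scene [379.069 135.557]
0.3 [0.589 0.023] top px [425.672 135.862] scene [414.418 147.185]
0.3 [ 0.4  -0.01] top px [448.724 247.926] scene [336.566 181.16 ]
```

The crops give a consistent picture: pin at (429,313) in t1, ball at (582,230) in t2 and (604,295) in s1. The blender is close to the stand, so I'll draw the gripper's body box at its final pose in both views to check clearance.

```bash
python3 - <<'E'
from h import *
import cv2
def box(img,n,f,o):
    y=np.array([np.cos(np.radians(10)),np.sin(np.radians(10))]);x=np.array([-y[1],y[0]]);c=np.array([.488,.045])
    q=lambda a,b,z:tuple(int(k) for k in (proj(n,[*(c+a*y+b*x),z])-o)*f)
    A=[(.096,.039),(.096,-.039),(-.096,-.039),(-.096,.039)]
    for i in range(4):
        for z,col in((.186,(0,255,0)),(.30,(255,0,255))): cv2.line(img,q(*A[i],z),q(*A[i-1],z),col,1)
        cv2.line(img,q(*A[i],.186),q(*A[i],.30),(255,255,0),1)
out=[]
for n,x0,y0,w,h in(("scene",330,60,230,290),("top",330,10,230,290)):
    im=cv2.imread(f"pics/{n}0.png"); 
    im=cv2.resize(im[y0:y0+h,x0:x0+w],None,fx=1.73,fy=1.73,interpolation=cv2.INTER_CUBIC); box(im,n,1.73,np.array([x0,y0])); out.append(im)
cv2.imwrite("pics/box.png",np.hstack(out))
print([ (z,proj("scene",[.494,-.042,z])) for z in(0,.1,.13,.16,.2)])
E
```

```text
[(0, array([384.18217623, 322.11741583])), (0.1, array([388.38026199, 278.32192494])), (0.13, array([389.73457442, 264.19339566])), (0.16, array([391.13681346, 249.56488378])), (0.2, array([393.08552141, 229.23547028]))]
```

View pics/box.png

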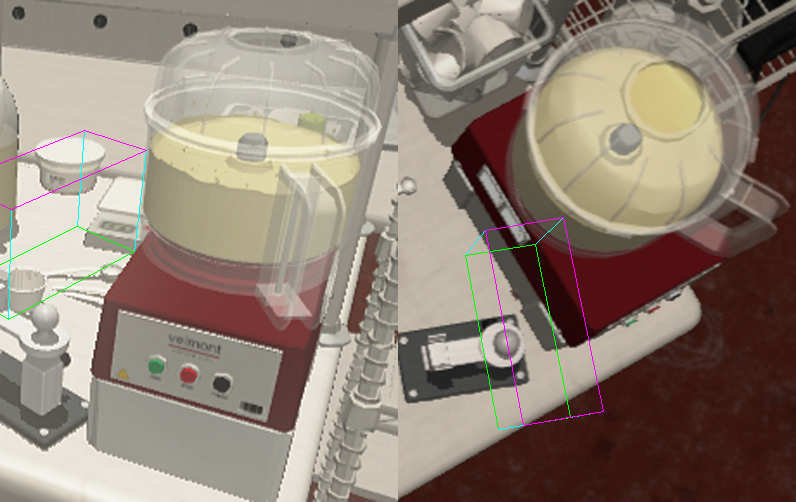

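The body box just misses the blender: in the left view its edge is at about (147,150)–(133,250), beside the bowl. I'll grip 5 mm toward the tongue to gain margin. First move: up and past the blender without turning.

```bash
python3 -m handwheel '[-5.9,7.27,-3,0, -5.9,7.27,-4,0, -11.8,14.5,-4,0, -11.8,14.5,-4,0, -11.8,14.5,-4,0, -11.8,14.5,-4,0, -11.8,14.5,-4,0, -11.8,14.5,-4,0]' 1 40
cat > go.py <<'E'
from h import *
import sys
# usage: go.py x y z [yaw of tool y, deg]
s=robot.sense();M=R.from_quat(s["ee_rot"]).as_matrix();t=np.array([float(a) for a in sys.argv[1:4]])
d=M.T@(t-s["position"])/.03; h=np.degrees(np.arctan2(M[1,1],M[0,1]))
turn=(h-float(sys.argv[4])+180)%360-180 if len(sys.argv)>4 else 0
print("pos",s["position"].round(4),"heading",round(h,2),"units",d.round(3),"turn",round(turn,2),"tilt",M[:,2].round(4),"F",s["wrist_force"].round(1),"w",round(s["width"],4),"t",s["clock"],"q",s["joints"].round(2))
E
python3 go.py .41 -.12 .345
```

```text
clock: 1.2
position: [0.3467, -0.2804, 0.3162]
ee_rot: [-0.153, 0.988, -0.0, 0.0]
wrist_force: [1.7, -0.1, 0.7]
width: 0.0877
gripper_force: 0.0
pos [ 0.3467 -0.2804  0.3162] heading 107.56 units [-3.627  4.459 -0.959] turn 0 tilt [ 1.e-03 -3.e-04 -1.e+00] F [ 1.7 -0.1  0.7] w 0.0877 t 1.2 q [-0.24 -0.08 -0.31  0.   -1.34 -1.03]
```

```bash
python3 -m handwheel '[-3.6,4.5,-1,0, -3.6,4.5,-1,0, -3.6,4.5,-1,0, -3.6,4.5,-1,0, -10.5,19.4,-1,0, -10.5,19.4,-1,0, -10.5,19.4,-1,0, -10.5,19.4,-1,0]' >/dev/null; python3 go.py .471 .382 .2 190
```

```text
pos [0.4337 0.0796 0.3461] heading 107.6 units [-4.225  9.231  4.881] turn -82.4 tilt [ 1.3e-03  9.0e-04 -1.0e+00] F [ 1.9 -0.5  0.4] w 0.0878 t 2.0 q [ 0.63 -0.1  -0.26  0.   -1.41 -1.9 ]
```

```bash
python3 -m handwheel '[-4.2,9.2,0,0, -4.2,9.2,0,-8, -4.2,9.2,0,-16, -4.2,9.2,0,-24, -4.2,9.2,0,-32, -4.2,9.2,1,-40, -4.2,9.2,2,-48, -4.2,9.2,4,-56]' >/dev/null; python3 go.py .471 .382 .2 190
```

```text
pos [0.4715 0.3817 0.2354] heading 164.03 units [-0.     0.02   1.182] turn -25.97 tilt [ 0.0025  0.0027 -1.    ] F [-0.9  0.4 -1. ] w 0.0876 t 2.8 q [ 1.    0.24 -0.14  0.   -1.19 -1.28]
```

```bash
python3 -m handwheel '[0,0,0,-8.5, 0,0,0,-17, 0,0,0,-26.4, 0,0,0,-26.4, 0,0,0,-26.4, 0,0,0,-26.4]' >/dev/null; python3 go.py .471 .382 .015 190; python3 - <<'E'
from h import *
import cv2
im=robot.get_image("top")["color"]; cv2.imwrite("pics/t3.png",cv2.resize(im[130:280,150:350],None,fx=4,fy=4,interpolation=cv2.INTER_CUBIC))
E
```

```text
pos [0.4708 0.3787 0.2356] heading -170.22 units [-0.105 -0.025  7.355] turn -0.22 tilt [ 1.e-04  2.e-04 -1.e+00] F [ 0.3  0.3 -0.2] w 0.0877 t 3.4 q [ 1.    0.24 -0.14 -0.   -1.2  -0.83]
```

```bash
python3 -m handwheel '[-0.1,0,1.6,0, -0.1,0,3,0, -0.1,0,4.5,0, -0.1,0,6,0, -0.1,0,7,0, -0.1,0,7.33,0, -0.1,0,7.33,0]' >/dev/null; python3 go.py .471 .382 .015 190;  python3 -m handwheel '[0,0,0,0, 0,0,0,0,0,0,0,0,0,0,0,0,0,0,0,0,0,0,0,0]' -1 40;python3 go.py .471 .382 .015 190
```

```text
pos [0.47   0.3811 0.0146] heading -170.08 units [-0.024 -0.039 -0.015] turn -0.08 tilt [-0.0013 -0.0022 -1.    ] F [0.6 0.  0.7] w 0.0876 t 4.15 q [ 1.    0.46 -0.38  0.   -0.73 -0.83]
clock: 4.75
position: [0.4703, 0.3818, 0.016]
ee_rot: [0.766, -0.643, -0.0, -0.0]
wrist_force: [-0.5, -0.7, 3.3]
width: 0.0478
gripper_force: 40.0
pos [0.4703 0.3818 0.016 ] heading -170.02 units [-0.002 -0.025  0.035] turn -0.02 tilt [ 2.e-04  4.e-04 -1.e+00] F [-0.5 -0.7  3.3] w 0.0478 t 4.75 q [ 1.    0.46 -0.38 -0.   -0.73 -0.83]
```

```bash
python3 -m handwheel '[0,0,-1,0, 0,0,-2.3,0, 0,0,-3.9,0, 0,0,-5.3,0, 0,0,-5.8,0, 0,0,-5.8,0, 2.5,0.3,-5.8,0, 4,0.5,-5.8,0]' >/dev/null; python3 go.py .487 .05 .19 190.2
python3 -m handwheel '[0,0,0,0, 0,0,0,0]' >/dev/null;python3 go.py .487 .05 .19 190.2
```

```text
pos [0.4739 0.2805 0.1867] heading -169.93 units [ 7.643  0.913 -0.089] turn -0.13 tilt [-0.0034 -0.0027 -1.    ] F [ 1.1 -0.8 -3.2] w 0.048 t 5.55 q [ 0.89  0.19 -0.32 -0.   -1.07 -0.71]
pos [0.4745 0.28   0.1878] heading -170.14 units [ 7.623  0.904 -0.061] turn -0.34 tilt [-0.0023 -0.0017 -1.    ] F [ 0.4  0.5 -3.1] w 0.0476 t 5.75 q [ 0.89  0.19 -0.32 -0.   -1.07 -0.72]
```

```bash
python3 -m handwheel '[1.3,0.15,0,0, 2.8,0.3,0,0, 4.3,0.5,0,0, 5.8,0.7,0,0, 7,0.8,0,-0.3, 7.6,0.9,0,-0.3, 7.6,0.9,0,-0.3, 7.6,0.9,0,-0.3]' >/dev/null; python3 go.py .487 .05 .19 190.2
python3 - <<'E'
from h import *
import cv2
a=robot.get_image("scene")["color"]; b=robot.get_image("top")["color"]
f=lambda i,x,y:cv2.resize(i[y:y+150,x:x+100],None,fx=4,fy=4,interpolation=cv2.INTER_CUBIC)
cv2.imwrite("pics/c4.png",np.hstack([f(a,300,160),f(b,330,140)]))
E
```

```text
pos [0.4881 0.0527 0.1886] heading -169.76 units [ 0.082  0.053 -0.047] turn 0.04 tilt [-1.4e-03 -4.0e-04 -1.0e+00] F [ 0.3 -0.6 -3.9] w 0.0477 t 6.55 q [ 0.51  0.08 -0.44 -0.   -1.05 -0.33]
```

View pics/c4.png

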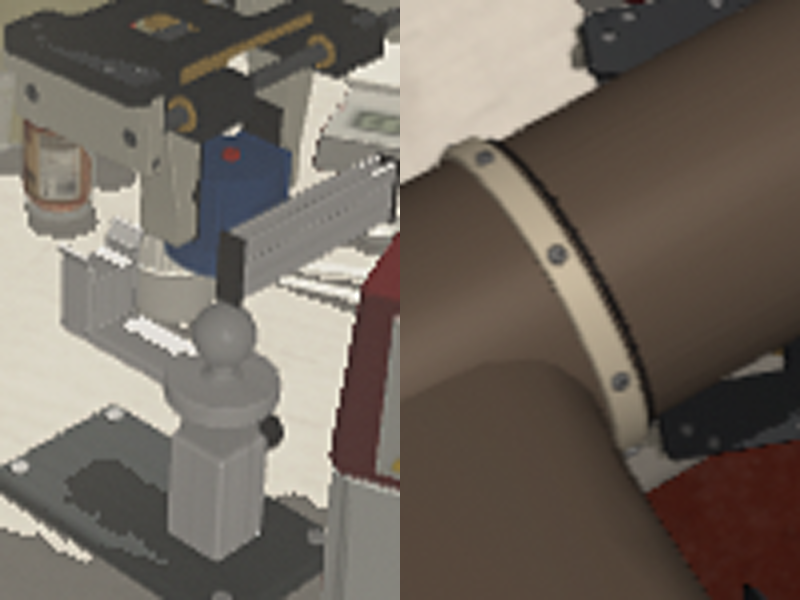

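The scene view shows the head held above the ball: pin at (231,155) and ball at (224,335) in the left crop. The top view is blocked by the arm. I'll compare these with their predicted pixels.

```bash
python3 - <<'E'
from h import *
s=robot.sense();p=s["position"];hx=np.array([-.1736,.985,0])
pin=p-.005*hx+[0,0,.0188-.034+.049]
print("pin pred",pin,proj("scene",pin),"seen",px(231,155,4,300,160))
print("ball pred",proj("scene",[.4879,.0447,.1267]),"seen",px(224,335,4,300,160))
for z in (.1227,.1247,.1267): print(z,atz("scene",px(224,335,4,300,160),z))
q=np.array([.4879,.0447,pin[2]]);print("goal pin px",proj("scene",q),"d/mm x,y",(proj("scene",q+[.01,0,0])-proj("scene",q))/10,(proj("scene",q+[0,.01,0])-proj("scene",q))/10)
E
```

```text
pin pred [0.48915826 0.04847238 0.22274147] [357.00059727 196.19856535] seen (357.375, 198.375)
ball pred [355.32782757 243.44866776] seen (355.625, 243.375)
0.1227 [0.49241347 0.04932978 0.1227    ]
0.1247 [0.49046009 0.04696439 0.1247    ]
0.1267 [0.48850671 0.04459901 0.1267    ]
goal pin px [357.77344028 197.22815752] d/mm x,y [ 0.45388332 -0.14797407] [-0.35472723 -0.22245036]
```

```bash
python3 -m handwheel '[0.1,0.05,0,0, 0.1,0.05,0,0, 0.1,0.05,0,0]' >/dev/null; python3 go.py .4872 .0497 .140 190.2; python3 -m handwheel '[0,0,0.5,0, 0,0,1,0, 0,0,1.4,0, 0,0,1.5,0, 0,0,1.5,0]' >/dev/null; python3 go.py .4872 .0497 .12 190.2
```

```text
pos [0.4873 0.0496 0.1896] heading -169.69 units [-0.003  0.002  1.653] turn 0.11 tilt [ 0.  0. -1.] F [-0.7  0.2 -4. ] w 0.0477 t 7.0 q [ 0.5   0.08 -0.44 -0.   -1.05 -0.32]
pos [0.4872 0.0493 0.1443] heading -169.72 units [-0.015 -0.003  0.81 ] turn 0.08 tilt [-8.e-04 -6.e-04 -1.e+00] F [-0.   0.7 -2.3] w 0.0477 t 7.5 q [ 0.5   0.13 -0.5   0.   -0.94 -0.32]
```

```bash
for i in 1; do python3 -m handwheel '[0,0,0.1,0, 0,0,0.2,0, 0,0,0.2,0]' | grep -E "posi|force"; python3 -m handwheel '[0,0,0.1,0, 0,0,0.1,0]'| grep -E "posi|force"; python3 -m handwheel '[0,0,0.1,0, 0,0,0.1,0]'| grep -E "posi|force"; done
```

```text
position: [0.4872, 0.0493, 0.1385]
wrist_force: [0.5, -0.2, -3.0]
gripper_force: 40.0
position: [0.4872, 0.0492, 0.1356]
wrist_force: [-2.5, -0.5, 0.1]
gripper_force: 40.0
position: [0.4875, 0.0493, 0.1327]
wrist_force: [-0.4, -0.6, -2.2]
gripper_force: 40.0
```

```bash
for i in 1; do python3 -m handwheel '[0,0,0.1,0, 0,0,0.1,0]' | grep -E "posi|wri"; python3 -m handwheel '[0,0,0.1,0, 0,0,0.1,0]'| grep -E "posi|wri"; done
```

```text
position: [0.4871, 0.0494, 0.1291]
wrist_force: [-0.0, -0.1, -4.4]
position: [0.4867, 0.0494, 0.1256]
wrist_force: [0.3, 0.2, -8.5]
```

```bash
for i in 1; do python3 -m handwheel '[0,0,0.07,0, 0,0,0.07,0]' | grep -E "posi|wri"; python3 -m handwheel '[0,0,0.07,0, 0,0,0.07,0]'| grep -E "posi|wri"; done; python3 - <<'E'
from h import *
import cv2
a=robot.get_image("scene")["color"]
cv2.imwrite("pics/c5.png",cv2.resize(a[190:290,300:433],None,fx=6,fy=6,interpolation=cv2.INTER_CUBIC))
E
```

```text
position: [0.4869, 0.0493, 0.1237]
wrist_force: [2.3, 0.3, -11.1]
position: [0.4872, 0.0493, 0.1221]
wrist_force: [0.6, -0.0, -6.1]
```

View pics/c5.png

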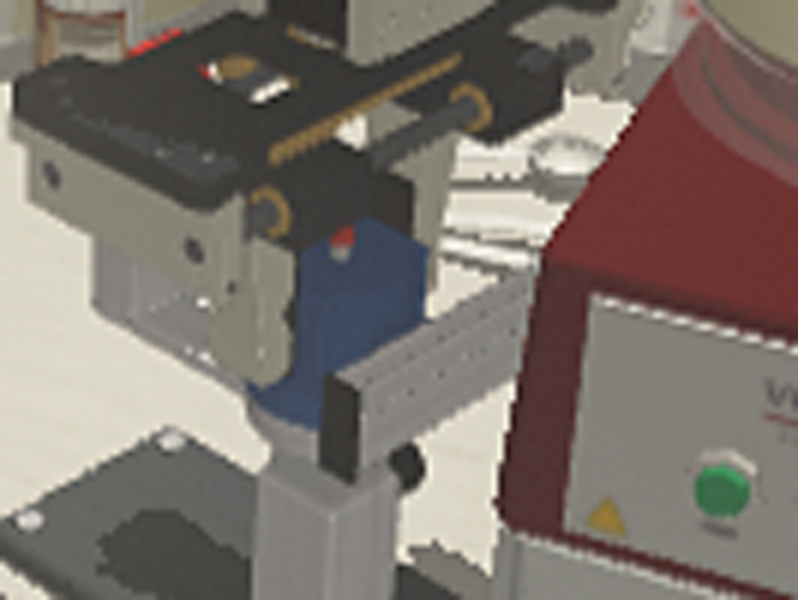

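The picture shows the pin rising, with its grey stem visible under the red top at (343,245), and the mouth close to the flange. I'll press gently until the force shows firm contact.

```bash
for i in 1; do python3 -m handwheel '[0,0,0.03,0, 0,0,0.03,0]' | grep -E "posi|wri"; python3 -m handwheel '[0,0,0.03,0, 0,0,0.03,0]'| grep -E "posi|wri"; done
```

```text
position: [0.4872, 0.0493, 0.1218]
wrist_force: [-2.0, -0.0, -0.0]
position: [0.4873, 0.0493, 0.1216]
wrist_force: [-5.8, 0.8, 7.9]
```

```bash
python3 -m handwheel '[0,0,0,0,0,0,0,0,0,0,0,0,0,0,0,0,0,0,0,0]' 1 40; python3 -m handwheel '[0,0,-0.5,0,0,0,-1.5,0,0,0,-3,0,0,0,-4.5,0,0,0,-4.5,0,0,0,-4.5,0]' >/dev/null; python3 go.py .4872 .0497 .26; python3 - <<'E'
from h import *
import cv2
a=robot.get_image("scene")["color"]
cv2.imwrite("pics/c6.png",cv2.resize(a[170:290,300:460],None,fx=5,fy=5,interpolation=cv2.INTER_CUBIC))
E
```

```text
clock: 9.95
position: [0.4874, 0.0493, 0.1206]
ee_rot: [0.768, -0.641, 0.0, -0.0]
wrist_force: [-0.3, 0.7, 0.1]
width: 0.0823
gripper_force: 0.0
pos [0.4877 0.0496 0.2567] heading -169.73 units [-0.005  0.017 -0.11 ] turn 0 tilt [ 0.0024  0.0015 -1.    ] F [-1.4  0.4 -0.4] w 0.0876 t 10.55 q [ 0.5   0.03 -0.34 -0.   -1.2  -0.32]
```

View pics/c6.png

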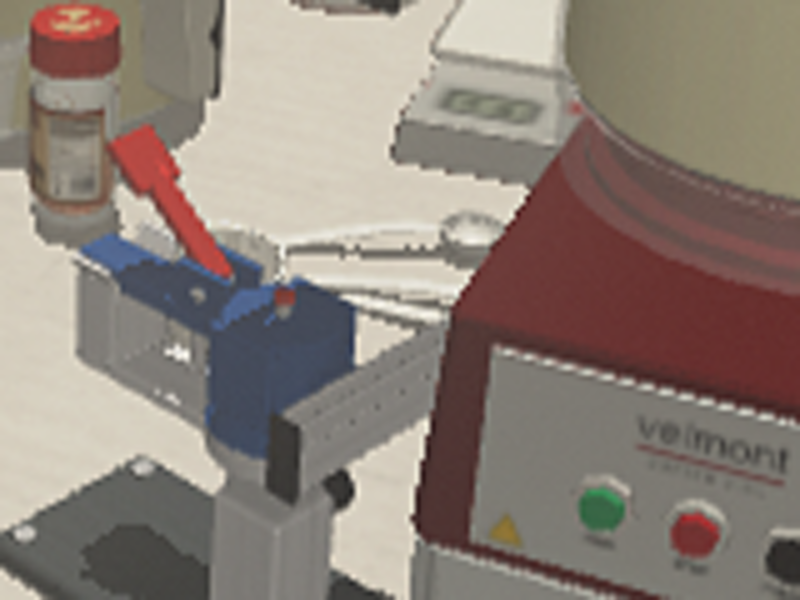

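Head is home: the pin is up with its stem at (284,300), the tongue is in the fork, and the lever is still up at (150,150). Next, shut the fingers and press the lever.

```bash
python3 go.py .4738 .1237 .2; python3 -m handwheel '[-1.2,0,0,0, -2.5,0,0,0, -2.5,0,0,0, -2.5,0,0,0, -2.5,0,0,0, -2.5,0,0,0]' -1 20; python3 go.py .4738 .1237 .2
```

```text
pos [0.487  0.0494 0.2554] heading -169.73 units [-2.515 -0.007  1.849] turn 0 tilt [-0.e+00  5.e-04 -1.e+00] F [-1.1  0.1 -0.6] w 0.0876 t 10.6 q [ 0.5   0.03 -0.34 -0.   -1.2  -0.32]
clock: 11.2
position: [0.4738, 0.1223, 0.2551]
ee_rot: [0.767, -0.641, -0.0, 0.0]
wrist_force: [0.8, 0.5, 0.3]
width: 0.0449
gripper_force: 0.0
pos [0.4738 0.1223 0.2551] heading -169.78 units [-0.046 -0.008  1.837] turn 0 tilt [-8.e-04 -6.e-04 -1.e+00] F [0.8 0.5 0.3] w 0.0449 t 11.2 q [ 0.66  0.03 -0.34 -0.   -1.2  -0.48]
```

```bash
for i in 1; do python3 -m handwheel '[0,0,0.5,0, 0,0,1,0, 0,0,1.5,0, 0,0,1.8,0, 0,0,1.8,0, 0,0,1.8,0,0,0,1.8,0]' | grep -E "posi|wri|wid"; python3 -m handwheel '[0,0,0.2,0, 0,0,0.4,0, 0,0,0.4,0]'| grep -E "posi|wri|wid"; python3 -m handwheel '[0,0,0.2,0, 0,0,0.4,0,0,0,0.4,0]'| grep -E "posi|wri"; done
```

```text
position: [0.4744, 0.1232, 0.2024]
wrist_force: [-0.4, 0.5, -0.1]
width: 0.0007
position: [0.4756, 0.1254, 0.1909]
wrist_force: [-0.9, 4.6, 7.0]
width: 0.0006
position: [0.475, 0.1244, 0.1782]
wrist_force: [1.2, 0.3, 2.4]
```

```bash
for i in 1; do python3 -m handwheel '[0,0,0.2,0, 0,0,0.4,0, 0,0,0.4,0]' | grep -E "posi|wri"; python3 -m handwheel '[0,0,0.1,0, 0,0,0.2,0, 0,0,0.2,0]'| grep -E "posi|wri"; done
```

```text
position: [0.4743, 0.1234, 0.1656]
wrist_force: [0.6, 0.3, 1.9]
position: [0.4741, 0.1233, 0.1596]
wrist_force: [0.4, 1.8, 0.9]
```

```bash
for i in 1; do python3 -m handwheel '[0,0,0.08,0, 0,0,0.08,0]' | grep -E "posi|wri"; python3 -m handwheel '[0,0,0.05,0, 0,0,0.05,0]'| grep -E "posi|wri"; done
```

```text
position: [0.474, 0.1233, 0.1572]
wrist_force: [0.1, 2.3, 1.8]
position: [0.474, 0.1234, 0.1558]
wrist_force: [0.3, 3.8, 4.6]
```

```bash
for i in 1; do python3 -m handwheel '[0,0,0.04,0, 0,0,0.04,0]' | grep -E "posi|wri"; python3 -m handwheel '[0,0,0.04,0, 0,0,0.04,0]'| grep -E "posi|wri"; done
```

```text
position: [0.4743, 0.1234, 0.1554]
wrist_force: [-2.9, 3.9, 11.9]
position: [0.4744, 0.1235, 0.1551]
wrist_force: [-6.3, 3.9, 18.6]
```

It's on the hard stop at the expected height of 0.155. Hold briefly, then retreat and look.

```bash
python3 -m handwheel '[0,0,0,0, 0,0,0,0, 0,0,-0.3,0, 0,0,-1.5,0, 0,0,-3,0, 0,0,-4.5,0,0,0,-4.5,0,0,0,-4.5,0]' ; python3 - <<'E'
from h import *
import cv2
a=robot.get_image("scene")["color"]
cv2.imwrite("pics/c7.png",cv2.resize(a[170:290,300:460],None,fx=5,fy=5,interpolation=cv2.INTER_CUBIC))
E
```

```text
clock: 14.7
position: [0.4736, 0.1228, 0.2887]
ee_rot: [0.767, -0.641, -0.0, -0.0]
wrist_force: [-1.3, 0.1, -0.5]
width: 0.0005
gripper_force: 0.0
```

View pics/c7.png

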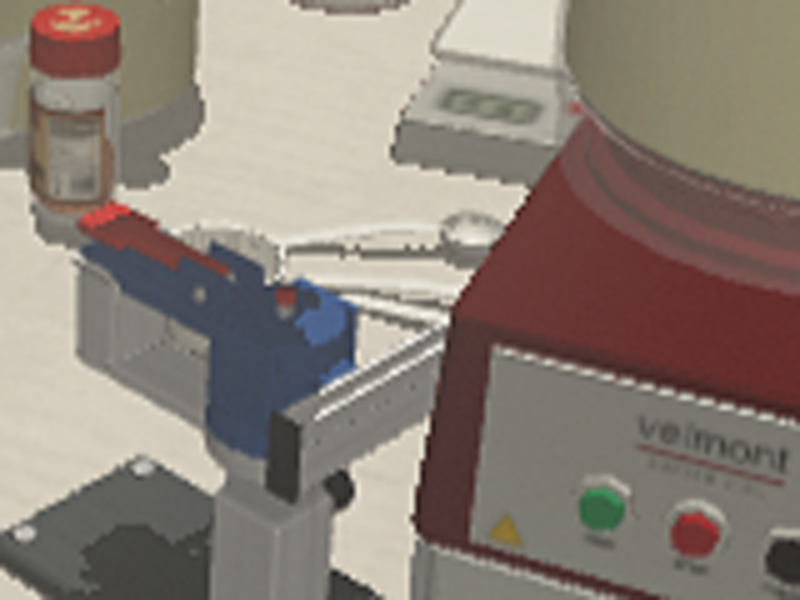

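The lever is level along the tongue, from (110,215) to (225,270), and the pin is still up at (286,300). Handing in.

```bash
python3 -c "
from station import robot
print(robot.finish_job())"
```

```text
the job is handed in; nothing more can be done
None
```

The head is home on the ball with its pin up and the tongue in the fork, and the lever is pressed down level and let go; I handed the job in at about 14.8 s, and it returned no verdict.

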